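# Push a carton under the sprung lid of a glass-waste hopper

### The arm

A 6-joint arm with a two-finger parallel gripper is mounted at the origin on a cart in front of the work surface, level with it; the furniture and walls round the work are solid. World frame = base frame: x ahead of the robot, y to its left, z up, the work surface at z = 0. Lengths are in m, angles in rad, forces in N, time in s.
With the tool pointing down it reaches from about 0.35 to 0.875 m from the base axis. Payload 4.2 kg.
Tool frame: the origin (TCP) lies on the centre line of the jaws, within the pads' length; the fingertips stand 11 mm ahead of it and the grasp point (between the pads) lies 8 mm behind it; z points along the fingers, y is the direction in which the jaws open and shut (so a half turn about z gives the same grasp; the last joint's range is limited). The gripper opens to 87 mm and grips with 3 to 60 N. Pads are 19 mm wide; open, the fingers measure 117 mm over their backs; the gripper's body (75 mm by 190 mm) begins 51 mm behind the grasp point.
Start: joints at [-1.001, 0.385, 0.008, 0, -1.194, -0.259], TCP at [0.191, -0.595, 0.234] pointing down, gripper open.
Joint ranges: [-3.14, 3.14], [-1.21, 2.06], [-1.07, 1.41], [-3.16, 2.05], [-2.99, -0.16], [-3.1, 3.1]. Speed limits (rad/s): [2.79, 2.79, 3.14, 3.14, 3.14, 3.14].

### API

Orientations are given as a 3x3 rotation matrix whose columns are the frame's x, y, z axes.
In Python, from cell import manip, optics gives the robot as it stands.
- The arm moves only by the tool move_arm, never from a script. Its argument "plan" is a list of rows, each a list of 5 numbers: the shift along the tool's x, y, z in mm, then the turn about the tool's z in degrees, then the closure in counts, from 0 (fully open) to 255 (shut). A call has 1 to 12 rows; each row is the pose to reach, as a shift and turn from the pose measured when the call began, along the tool's axes at that moment; what a row does not reach only later rows make up. A row lasts 1/8 s, in which the tool goes at most 62.5 mm and 10.7 degrees, less where a joint would pass 70% of its speed; a pose out of reach is approached as far as the arm can. A call with a gripper value outside its range is refused whole. The fingers move at their own pace and stop on an object; "grip_force" is the grip in N (left out, the last holds). Time passes only in rows, so rows that repeat a pose let the fingers close. It gives the time, the measured TCP pose, the force and the opening at its end, in the units of the state.
- manip.get_state(): the state, without advancing time (a new reading comes with each control period).
- optics.grab_frame(name): name is "scene" or "side" or "wrist"; returns a dict with "img" (420x560x3 uint8, red, green, blue), "fx", "fy", "cx", "cy" (pixels), "camera_from_world" (4x4, takes a point from world to camera coordinates); the wrist camera has in their place "mount" (4x4, takes a point from camera to tool coordinates, whose origin is the TCP and whose axes are the flange's). Camera axes: x right, y up, looking along -z (the intrinsics and any distortion apply to the point x, -y, -z); pixel columns grow to the right and rows downward; lengths in m; the calibration is good to about 2 mm. A picture is of the moment at which its call begins: read the wrist's pose just before it. There is no depth.
- manip.finish_job(): hands the job in, once; it reports no verdict.
The state is a dict: "t": time; "joint_pos": joint angles; "dq": joint speeds; "tau": joint torques, N m; "position": TCP position; "eef_rot": TCP orientation; "force": force on the tool from outside, world axes, zero at the start; "ft_torque": the same for the moment, N m; "width": finger opening in m.
Only numpy, scipy, OpenCV 4.12 (cv2) and the standard library are available. Lean on these libraries where they do the work, as an engineer would, in place of code of your own. Each camera call takes 0.05 s, during which the arm holds its last target.

### The job

Press the lever of the glass-waste hopper down with one fingertip to hold its spring-closed lid open, and with the other fingertip push the carton of cover slips along the deck, under the lid, until it drops into the hopper. Then let go so that the lid closes over it. Do not pinch or lift the carton, and leave the bottle, vial, cup and timer where they stand.

Things in the scene. Friction and masses are not known exactly. Their poses are not given: they have to be found in the camera images.
- mouth (a point): Glass-waste hopper: narrow grey box, 250 mm long, fixed to the bench. This point: middle of its loading deck's inner edge, on the deck, 75 mm above the bench. x points along the deck into the hopper, y left (lever side), z up. Deck: x -0.145 to 0, open in front. Rails with inner faces at y = +-0.025, 6 mm thick, stand 12 mm above it. The pit begins at x = 0, as wide as the deck.
- pit_floor (a point): Middle of the floor of the hopper's pit, 65 mm below the deck and 50 mm past its edge; axes as mouth. The pit is 100 mm long. A metal lid covers it from x = 0.006 to 0.10 of mouth; shut, it is level, 19 mm above the deck, and a lip hanging from it at x = 0.008 bars the way from the deck.
- lid (a joint): Lid angle, 0 shut, 1.2 rad fully open (stop). Its shaft is parallel to the x of mouth, at y = 0.039, z = 0.019 there; the free right edge swings up to the left. Spring and weight shut it; holding it open takes 7 to 8 N on the lever. Above 0.8 rad a carton on the deck passes under it. Wide open, its edge stands about 80 mm above the deck.
- lever_mid (a point): Middle of the lid's lever: smooth flat metal paddle, 4 mm thick, on the lid's shaft outside the left rail; x = -0.132 to -0.007 of mouth, reaching 42 mm out from the shaft. Lid shut: it slopes up to the left at 52 degrees. Pressed straight down it opens the lid; level (upper face 21 mm above the deck) at 0.91 rad. A fingertip slides along it easily. This point is 21 mm out from the shaft.
- carton_center (a point): Centre of the carton of cover slips, a white box 60 mm long, 42 mm wide, 30 mm high, about 60 g, on the deck between the rails, its length (its own y axis) along the deck, its near end 68 to 92 mm in front of the mouth. It drops into the pit once pushed over the deck's inner edge.
- bottle: Bystander beside the hopper, brown stain bottle, 44 mm wide, 98 mm tall; origin at the middle of its underside. Not to be moved.
- vial: Bystander beside the hopper, vial with a wide cap, 46 mm wide, 98 mm tall; origin at the middle of its underside. Not to be moved.
- cup: Bystander beside the hopper, sample cup with a lid, 67 mm wide, 68 mm tall; origin at the middle of its underside. Not to be moved.
- timer: Bystander beside the hopper, white bench timer, 60 x 68 x 24 mm; origin at the middle of its underside. Not to be moved.
There are look-alikes about, which are no part of the job. Leave any pink or turquoise look-alike of the part that bears carton_center alone.

How it is judged:
On the way, in this order (a step that is already met when the one before it is completed fails the run):
1. a finger on the lever holds the lid open while the carton is still out on the deck (contact force between the fingers and lid above 0.3 N and value of joint lid above 0.6 rad and x of carton_center in the frame of mouth below -0.026 m), for 0.1 s.
2. the carton's front is pushed by a finger under the lid while a finger still holds the lever down (contact force between the fingers and lid above 0.3 N and value of joint lid above 0.6 rad and x of carton_center in the frame of mouth above -0.02 m and contact force between the fingers and carton above 0.02 N), for 0.05 s.
At the end, for the whole second after the job is handed in: The carton lies at rest inside the pit, its centre at least 15 mm below the deck and 10 mm past its edge, and the lid is shut (under 0.06 rad) (value of joint lid below 0.06 rad and x of carton_center in the frame of mouth between 0.01 and 0.095 m and y of carton_center in the frame of mouth between -0.03 and 0.03 m and z of carton_center in the frame of mouth below -0.015 m and linear speed of carton below 0.02 m/s); the robot touches nothing.
It fails at once if the carton is lifted (its centre 20 mm higher than as it stands on the deck) (z of carton_center in the frame of mouth above 0.035 m).
It fails at once if the bottle is moved by more than 15 mm (distance of bottle from where it was at the start of the episode above 0.015 m).
It fails at once if the vial is moved by more than 15 mm (distance of vial from where it was at the start of the episode above 0.015 m).
It fails at once if the cup is moved by more than 15 mm (distance of cup from where it was at the start of the episode above 0.015 m).
It fails at once if the timer is moved by more than 15 mm (distance of timer from where it was at the start of the episode above 0.015 m).
It also fails if it takes over 40 s, if anything falls off the work surface, if the arm or the gripper's body presses on something with over 40 N, if the wrist force passes 120 N, or if a joint passes its speed limit or range.

## Working session

There is one attempt and no reset: what is moved stays moved. The work goes in short steps, Python scripts to look and compute and a tool call to move; the robot and the scene stay as the last step left them, time stands still between calls to the robot, and variables do not carry over. Pictures are saved under pics/ and viewed, and the job is handed in when it is done.

Besides the shell and the picture viewer there is one more tool, called after "Emit:" as name([rows], argument=value, ...), one row to a line, values as JSON. move_arm: Moves the arm, as the interface text tells. Its arguments: {"type":"object","properties":{"plan":{"type":"array"},"grip_force":{"type":"number"}},"required":["plan"]}

```bash
ls; mkdir -p pics; python3 - <<'E'
from cell import manip, optics
import cv2, numpy as np
s=manip.get_state(); print(s['t'],s['position'],s['eef_rot'],s['width'])
for n in ["scene","side"]:
    f=optics.grab_frame(n); cv2.imwrite(f'pics/{n}0.png',f['img'][:,:,::-1]); print(n,f['fx'],f['fy'],f['cx'],f['cy'],np.round(f['camera_from_world'],4).tolist(),[k for k in f])
f=optics.grab_frame('wrist'); cv2.imwrite('pics/wrist0.png',f['img'][:,:,::-1]); print(f['mount'],[ (k,f[k]) for k in f if k not in('img','mount')])
E
```

```text
pics
0.0 [ 0.19100062 -0.59447367  0.23244103] [[-9.52135123e-01 -3.05676545e-01 -7.45949705e-04]
 [-3.05677448e-01  9.52132808e-01  2.10077304e-03]
 [ 6.80861416e-05  2.22823980e-03 -9.99997515e-01]] 0.08735971460003705
scene 419.5296041273722 419.5296041273722 278.59993949141534 209.035041071535 [[-0.8834, -0.4682, -0.0192, 0.4658], [0.2811, -0.5621, 0.7778, -0.2293], [-0.375, 0.6818, 0.6282, -0.6992], [0.0, 0.0, 0.0, 1.0]] ['img', 'fx', 'fy', 'cx', 'cy', 'camera_from_world']
side 469.1156095777572 469.1156095777572 283.4599430520911 211.6659491355484 [[-0.9639, -0.2658, 0.0158, 0.492], [0.1178, -0.3727, 0.9205, -0.146], [-0.2388, 0.8891, 0.3905, -0.8037], [0.0, 0.0, 0.0, 1.0]] ['img', 'fx', 'fy', 'cx', 'cy', 'camera_from_world']
[[ 5.96737951e-04  9.58403769e-01  2.85415240e-01  7.79790926e-02]
 [ 9.99999054e-01 -2.18164686e-04 -1.35818792e-03  6.27645311e-04]
 [-1.23942489e-03  2.85415780e-01 -9.58402993e-01 -1.51146533e-01]
 [ 0.00000000e+00  0.00000000e+00  0.00000000e+00  1.00000000e+00]] [('fx', 371.9839834702949), ('fy', 371.9839834702949), ('cx', 284.09147668037986), ('cy', 205.38607255811814)]
```

View pics/scene0.png

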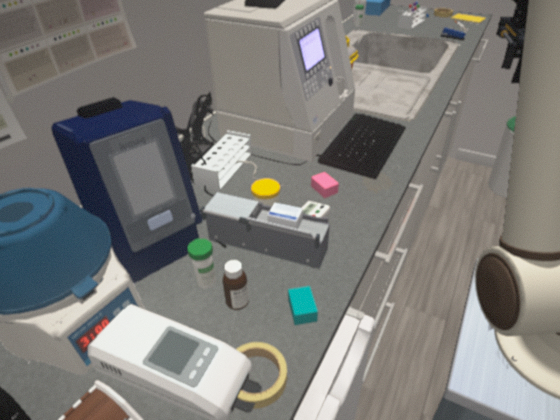

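View pics/side0.png

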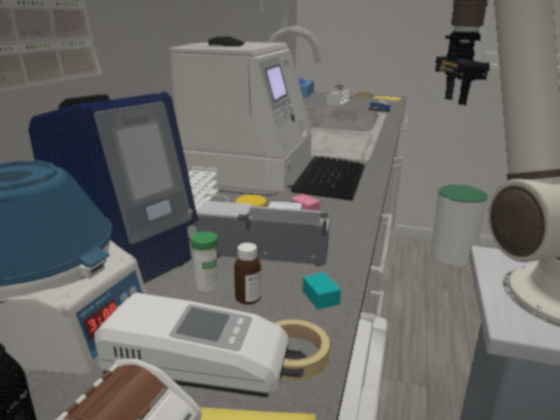

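View pics/wrist0.png

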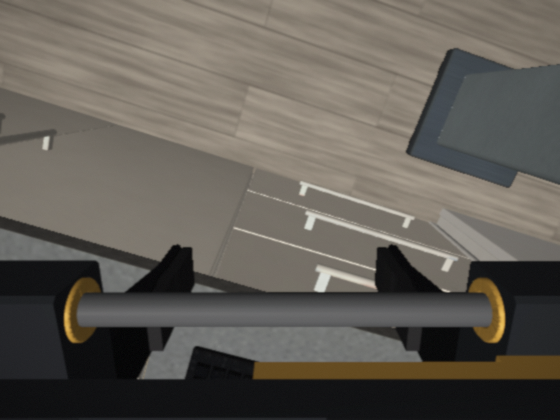

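Carton candidates in the scene view: the white box on the deck at (285,212), the pink box at (325,183), the turquoise box at (302,305) and the white timer at (316,210). By the description, I choose the white box between the rails at (285,212). I'll check it in a close crop.

```bash
python3 - <<'E'
import cv2
a=cv2.imread('pics/scene0.png')[170:270,190:345]; cv2.imwrite('pics/sc.png',cv2.resize(a,None,fx=5,fy=5,interpolation=cv2.INTER_CUBIC))
a=cv2.imread('pics/side0.png')[185:275,185:345]; cv2.imwrite('pics/sd.png',cv2.resize(a,None,fx=5,fy=5,interpolation=cv2.INTER_CUBIC))
E
```

```text
(no output)
```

View pics/sc.png

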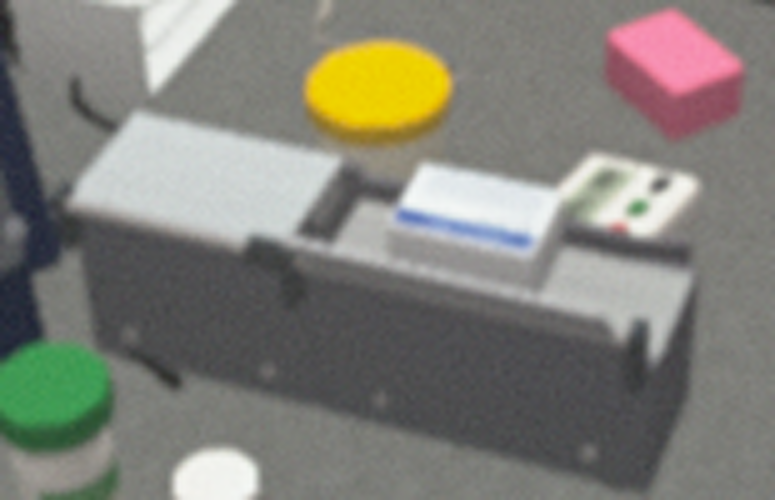

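View pics/sd.png

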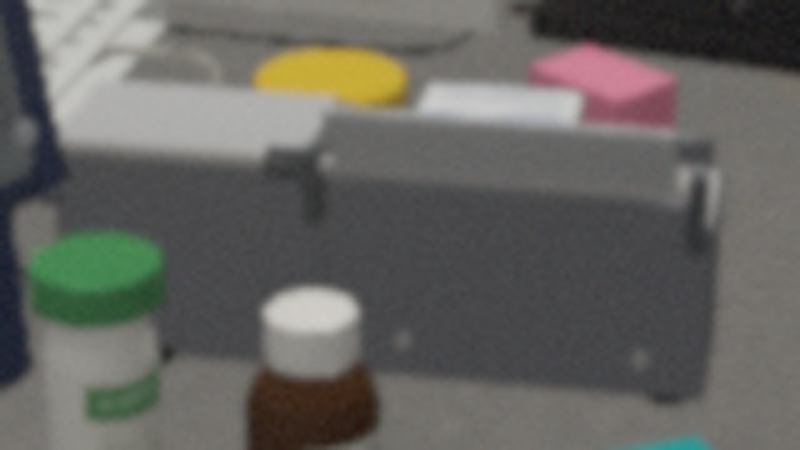

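```bash
cat > h.py <<'E'
import numpy as np
from cell import manip, optics
def ray(f,u,v,T=None):
    T=f['camera_from_world'] if T is None else T
    d=np.array([(u-f['cx'])/f['fx'],-(v-f['cy'])/f['fy'],-1.0])
    R=T[:3,:3];return -R.T@T[:3,3],R.T@d
def plane(f,u,v,z,T=None):
    o,d=ray(f,u,v,T);return o+d*(z-o[2])/d[2]
def proj(f,p,T=None):
    T=f['camera_from_world'] if T is None else T
    c=T[:3,:3]@np.asarray(p)+T[:3,3];return f['cx']+f['fx']*c[0]/-c[2],f['cy']-f['fy']*c[1]/-c[2]
def wristT(f,s):
    W=np.eye(4);W[:3,:3]=s['eef_rot'];W[:3,3]=s['position']
    return np.linalg.inv(W@f['mount'])
E
python3 - <<'E'
from h import *
f=optics.grab_frame('scene')
S=lambda x,y:(190+x/5,170+y/5)
np.set_printoptions(precision=4,suppress=True)
print('lid');P=[]
for p in [(137,113),(342,158),(300,238),(75,207)]:
    P.append(plane(f,*S(*p),.094));print(P[-1])
print([np.linalg.norm(P[i]-P[(i+1)%4]) for i in range(4)])
print('carton top')
P=[]
for p in [(425,165),(570,187),(548,250),(395,215)]:
    P.append(plane(f,*S(*p),.105));print(P[-1])
print([np.linalg.norm(P[i]-P[(i+1)%4]) for i in range(4)])
print('deck front end', plane(f,*S(693,270),.087),plane(f,*S(655,360),.075))
print('cup',plane(f,*S(378,88),.068),'timer',[plane(f,*S(*p),.024)for p in[(597,153),(700,185)]])
print('vial',plane(f,*S(55,385),.098),'bottle',plane(f,*S(215,478),.098))
E
```

```text
lid
[ 0.6746 -0.0029  0.094 ]
[ 0.5805 -0.015   0.094 ]
[0.5695 0.037  0.094 ]
[0.6609 0.0611 0.094 ]
[np.float64(0.09488524948543428), np.float64(0.05312861147960325), np.float64(0.09449530687398916), np.float64(0.06547664727313283)]
carton top
[ 0.5406 -0.014   0.105 ]
[ 0.4824 -0.0272  0.105 ]
[0.4734 0.0114 0.105 ]
[0.5361 0.0192 0.105 ]
[np.float64(0.0597423834241145), np.float64(0.03966639488507183), np.float64(0.06312384959007822), np.float64(0.03348738494722227)]
deck front end [ 0.4266 -0.0222  0.087 ] [0.4241 0.0194 0.075 ]
cup [ 0.6097 -0.0954  0.068 ] timer [array([ 0.5236, -0.148 ,  0.024 ]), array([ 0.4715, -0.1473,  0.024 ])]
vial [0.6038 0.152  0.098 ] bottle [0.5269 0.1646 0.098 ]
```

```bash
python3 - <<'E'
from h import *
f=optics.grab_frame('scene')
np.set_printoptions(precision=3,suppress=True)
for n,p,z in [('instr base right',(305,160),0),('instr base left',(215,140),0),('instr right far',(355,105),.0),('keyb near',(378,175),0),('keyb',(320,160),0),('navy near bottom',(200,240),0),('navy left bottom',(135,275),0),('timer',(318,210),.024),('pink',(325,183),.02),('instr TCPproj',(300,60),.25)]:
    print(n,plane(f,*p,z))
print(proj(f,[.56,.02,.3]),proj(f,[.375,-.29,.26]))
E
```

```text
instr base right [ 0.624 -0.338  0.   ]
instr base left [ 0.913 -0.32   0.   ]
instr right far [ 0.619 -0.728  0.   ]
keyb near [ 0.421 -0.356  0.   ]
keyb [ 0.586 -0.356  0.   ]
navy near bottom [0.691 0.058 0.   ]
navy left bottom [0.747 0.201 0.   ]
timer [ 0.492 -0.125  0.024]
pink [ 0.521 -0.235  0.02 ]
instr TCPproj [ 0.672 -0.4    0.25 ]
(np.float64(252.48065855692747), np.float64(119.91955508980688)) (np.float64(405.9280296900886), np.float64(93.21496470038959))
```

Emit:
move_arm([
  [-20,20,-10,0,0],
  [-62,60,-25,0,0],
  [-108,100,-40,0,0],
  [-154,140,-55,0,0],
  [-200,180,-65,0,0],
  [-246,220,-75,0,0],
  [-292,262,-85,0,0],
  [-338,305,-88,0,0],
  [-384,350,-88,0,0],
  [-430,395,-88,0,0],
  [-476,437,-88,0,0],
  [-520,478,-88,0,0],
])

```text
t: 1.75
position: [0.5395, 0.0193, 0.3217]
eef_rot: [[-0.952, -0.306, 0.0], [-0.306, 0.952, 0.001], [-0.0, 0.001, -1.0]]
force: [0.8, -0.4, 0.5]
width: 0.087
```

Emit:
move_arm([
  [0,0,0,0,0],
])

```text
t: 1.88
position: [0.5408, 0.0226, 0.3205]
eef_rot: [[-0.951, -0.31, -0.001], [-0.31, 0.951, 0.001], [0.001, 0.001, -1.0]]
force: [-0.1, -1.3, -0.1]
width: 0.0868
```

```bash
python3 - <<'E'
from h import *
import cv2
s=manip.get_state(); print(s['t'],s['position'],s['eef_rot'].round(3) if hasattr(s['eef_rot'],'round') else s['eef_rot'],s['force'],s['dq'])
f=optics.grab_frame('wrist'); cv2.imwrite('pics/w1.png',f['img'][:,:,::-1])
import pickle; pickle.dump((s,f),open('w1.pkl','wb'))
E
```

```text
1.875 [0.54083475 0.02258552 0.32047682] [[-0.951 -0.31  -0.001]
 [-0.31   0.951  0.001]
 [ 0.001  0.001 -1.   ]] [-0.14350953 -1.32076716 -0.1127653 ] [-0.02257837 -0.03643194 -0.02822951  0.006354   -0.0211824  -0.00450443]
```

View pics/w1.png

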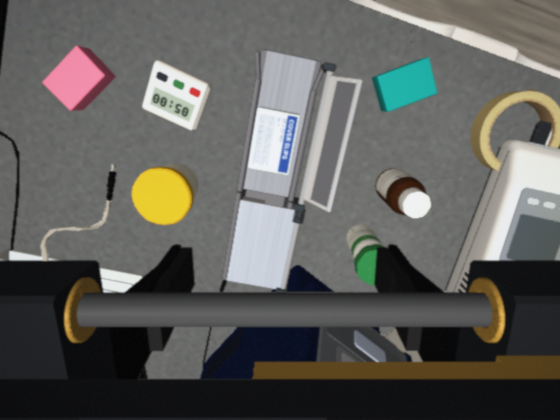

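The wrist view confirms it: the white box labelled "COVER SLIPS" lies between the rails at (273,140). The shut lid is at (262,243) and the raised lever at (330,145). The pink and turquoise boxes are off to the sides at (78,78) and (405,85). Next I'll measure.

```bash
python3 - <<'E'
import cv2
a=cv2.imread('pics/w1.png')[40:190,220:380]; cv2.imwrite('pics/w1a.png',cv2.resize(a,(640,600),interpolation=cv2.INTER_CUBIC))
a=cv2.imread('pics/w1.png')[150:300,210:370]; cv2.imwrite('pics/w1b.png',cv2.resize(a,(640,600),interpolation=cv2.INTER_CUBIC))
E
```

```text
(no output)
```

View pics/w1a.png

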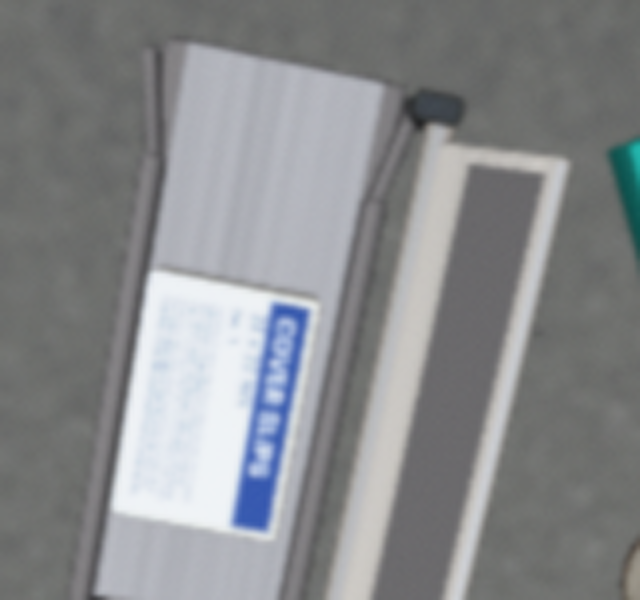

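View pics/w1b.png

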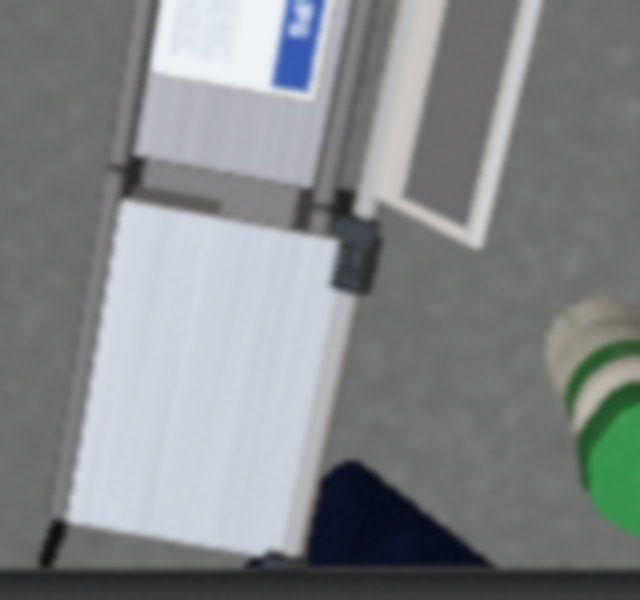

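```bash
cat >> h.py <<'E'
import pickle
E
python3 - <<'E'
from h import *
np.set_printoptions(precision=4,suppress=True)
s,f=pickle.load(open('w1.pkl','rb')); T=wristT(f,s)
A=lambda x,y:(220+(x+.5)/4-.5,40+(y+.5)/4-.5); B=lambda x,y:(210+(x+.5)/4-.5,150+(y+.5)/4-.5)
P=lambda q,z:plane(f,*q,z,T)
dl,dr=P(B(315,188),.075),P(B(135,158),.075)   # deck inner edge left/right
fl,fr=P(A(398,88),.075),P(A(185,42),.075)
print('deck inner',dl,dr,np.linalg.norm(dl-dr)); print('front',fl,fr,np.linalg.norm(fl-fr), 'len',np.linalg.norm((dl+dr-fl-fr)/2))
L=[P(B(*p),.095) for p in[(122,198),(340,238),(300,556),(68,520)]]
print('lid',L)
C=[P(A(*p),.105) for p in[(152,268),(320,297),(270,538),(113,512)]]
print('carton',C, np.mean(C,0))
V=[P(A(568,160),.128),P(B(480,247),.128)]; print('lever outer',V, np.linalg.norm(V[0]-V[1]))
# right rail top inner edge, left rail
R=[P(A(158,160),.087),P(A(95,590),.087)];Rl=[P(A(365,205),.087),P(A(290,590),.087)]
for n,(a,b) in dict(deckmid=((fl+fr)/2,(dl+dr)/2),lidL=(L[1],L[2]),lidR=(L[0],L[3]),lever=V,railR=R,railL=Rl,cart=((C[0]+C[1])/2,(C[2]+C[3])/2)).items():
    d=b-a; print(n,np.degrees(np.arctan2(d[1],d[0])),np.linalg.norm(d))
yaw=np.radians(10.0)
for yawd in (11,12,13,14):
    y=np.radians(yawd);e=np.array([np.cos(y),np.sin(y),0]);n=np.array([-e[1],e[0],0]);m=(dl+dr)/2
    print(yawd,'lidfront x',[(p-m)@e for p in L],'y',[(p-m)@n for p in L],'lever',[((p-m)@e,(p-m)@n) for p in V],'cart',[((p-m)@e,(p-m)@n) for p in C], 'rail y',[(p-m)@n for p in R+Rl],'front',[((p-m)@e,(p-m)@n) for p in (fl,fr)])
E
```

```text
deck inner [0.5672 0.0378 0.075 ] [ 0.5745 -0.0119  0.075 ] 0.050169338250864726
front [0.4252 0.0231 0.075 ] [ 0.4316 -0.0306  0.075 ] 0.05405618094369704 len 0.1434554522499016
lid [array([ 0.5805, -0.0115,  0.095 ]), array([0.5731, 0.0464, 0.095 ]), array([0.6659, 0.0656, 0.095 ]), array([0.6753, 0.0002, 0.095 ])]
carton [array([ 0.4844, -0.021 ,  0.105 ]), array([0.4783, 0.0193, 0.105 ]), array([0.5378, 0.0263, 0.105 ]), array([ 0.5437, -0.013 ,  0.105 ])] [0.511  0.0029 0.105 ]
lever outer [array([0.433 , 0.0602, 0.128 ]), array([0.5555, 0.0752, 0.128 ])] 0.12332124958255289
deckmid 6.678322864031454 0.14345545224990158
lidL 11.71776451068056 0.09469287712307374
lidR 7.0755291418414705 0.09553150328817388
lever 6.974236185798972 0.12332124958255289
railR 8.269845425097342 0.10994894243269246
railL 7.728539150823374 0.09945255913994243
cart 7.165837724291932 0.059903272904692155
11 lidfront x [np.float64(0.004784337563073738), np.float64(0.008628719488518276), np.float64(0.10331416641449132), np.float64(0.10009183272740765)] y [np.float64(-0.025871006204337032), np.float64(0.0324
[... 3136 characters left out ...]
-0.12227167541362287), np.float64(0.0792188041567507)), (np.float64(0.00012358587382724912), np.float64(0.06413468625151278))] cart [(np.float64(-0.09210568298858175), np.float64(-0.01196161241205942)), (np.float64(-0.08828248987087493), np.float64(0.028528537929878008)), (np.float64(-0.028821153237815058), np.float64(0.020935723365239356)), (np.float64(-0.03261173119724946), np.float64(-0.01862529723000877))] rail y [np.float64(-0.01296877429232378), np.float64(-0.02394645386750511), np.float64(0.03860909630511845), np.float64(0.027744977967373637)] front [(np.float64(-0.1388830353093426), np.float64(0.0450949847828887)), (np.float64(-0.1456884832631809), np.float64(-0.008531096337824501))]
```

Emit:
move_arm([
  [25,10,20,4,109],
  [50,20,60,8,109],
  [75,30,100,10.8,109],
  [81,33,140,10.8,109],
  [81,33,159,10.8,109],
  [81,33,159,10.8,109],
  [81,33,159,10.8,109],
])

```text
t: 2.8
position: [0.4532, 0.0273, 0.1631]
eef_rot: [[-0.992, -0.125, 0.001], [-0.125, 0.992, 0.001], [-0.001, 0.001, -1.0]]
force: [-0.5, 0.2, 0.6]
width: 0.0502
```

```bash
cat >> h.py <<'E'
import cv2
M=np.array([.5708,.013,.075]); YAW=np.radians(7.3)
H=np.array([[np.cos(YAW),-np.sin(YAW),0],[np.sin(YAW),np.cos(YAW),0],[0,0,1]])
def rep():
    s=manip.get_state(); R=np.array(s['eef_rot']); p=np.array(s['position'])
    h=H.T@(p-M); tip=h+H.T@R@np.array([0,0,.011])
    print('t',round(s['t'],2),'TCP hopper',(h*1e3).round(1),'tip',(tip*1e3).round(1),'yaw',np.degrees(np.arctan2(-R[0,1],R[1,1])).round(2),'zaxis',R[:,2].round(4),'w',round(s['width'],4),'F',np.round(s['force'],1))
    return s
def snap(n,tag):
    f=optics.grab_frame(n); cv2.imwrite(f'pics/{n}_{tag}.png',f['img'][:,:,::-1]); return f
E
python3 - <<'E'
from h import *
rep();f=snap('scene','2');g=snap('side','2');
a=f['img'][100:270,180:360,::-1];b=g['img'][100:270,180:360,::-1]
cv2.imwrite('pics/c2.png',cv2.resize(np.hstack([a,b]),None,fx=2.2,fy=2.2,interpolation=cv2.INTER_CUBIC))
E
```

```text
t 2.8 TCP hopper [-114.8   29.1   88.1] tip [-114.8   29.1   77.1] yaw 7.17 zaxis [ 7.0e-04  1.2e-03 -1.0e+00] w 0.0502 F [-0.5  0.2  0.6]
```

View pics/c2.png

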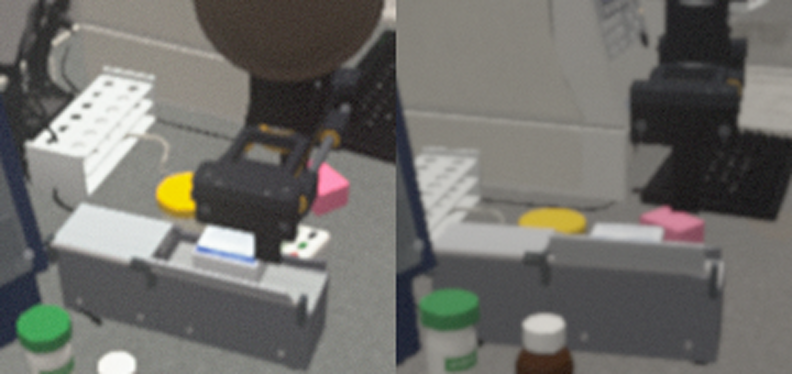

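```bash
python3 - <<'E'
from h import *
f=optics.grab_frame('scene')
for img,(x0,x1,y0,y1) in (('scene_2',(255,345,150,270)),('side_2',(250,350,110,240))):
    a=cv2.imread(f'pics/{img}.png')[y0:y1,x0:x1]; cv2.imwrite(f'pics/z_{img}.png',cv2.resize(a,None,fx=4.5,fy=4.5,interpolation=cv2.INTER_CUBIC))
g=optics.grab_frame('side')
for y in (.0541,-.004+.029-.025):
  for z in (.077,.147):
    p=M+H@np.array([-.115,y,z]); print(y,z,proj(f,p),proj(g,p))
E
```

```text
0.0541 0.077 (np.float64(302.000212699233), np.float64(216.94199012243706)) (np.float64(310.7866507282798), np.float64(195.64128533524698))
0.0541 0.147 (np.float64(302.672894207295), np.float64(184.47952209269678)) (np.float64(312.4117527702299), np.float64(156.2361156118502))
0.0 0.077 (np.float64(311.1193605623049), np.float64(199.19328936954096)) (np.float64(313.40029425817426), np.float64(185.14754841292427))
0.0 0.147 (np.float64(312.3037617598717), np.float64(167.4012555649753)) (np.float64(315.0148239959331), np.float64(147.74570847777215))
```

View pics/z_scene_2.png

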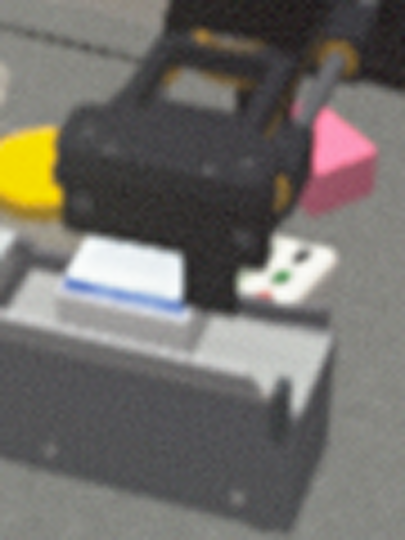

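View pics/z_side_2.png

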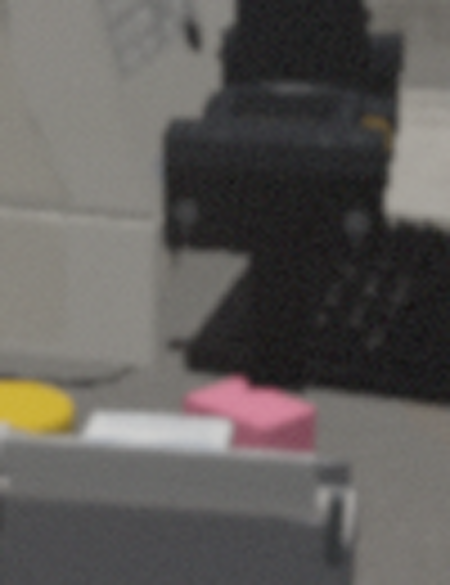

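Emit:
move_arm([
  [0,2,0,0,109],
  [0,2,8,0,109],
  [0,2,18,0,109],
  [0,2,28,0,109],
  [0,2,36,0,109],
  [0,2,44,0,109],
  [0,2,47,0,109],
  [0,2,47,0,109],
])

```text
t: 4.0
position: [0.4533, 0.0296, 0.1158]
eef_rot: [[-0.992, -0.125, 0.001], [-0.125, 0.992, 0.001], [-0.001, 0.001, -1.0]]
force: [0.7, -0.3, 3.0]
width: 0.0498
```

```bash
python3 - <<'E'
from h import *
rep();f=snap('scene','3');g=snap('side','3');
a=f['img'][100:270,180:360,::-1];b=g['img'][100:270,180:360,::-1]
cv2.imwrite('pics/c3.png',cv2.resize(np.hstack([a,b]),None,fx=2.2,fy=2.2,interpolation=cv2.INTER_CUBIC))
E
```

```text
t 4.0 TCP hopper [-114.5   31.4   40.8] tip [-114.4   31.4   29.8] yaw 7.19 zaxis [ 9.0e-04  1.2e-03 -1.0e+00] w 0.0498 F [ 0.7 -0.3  3. ]
```

View pics/c3.png

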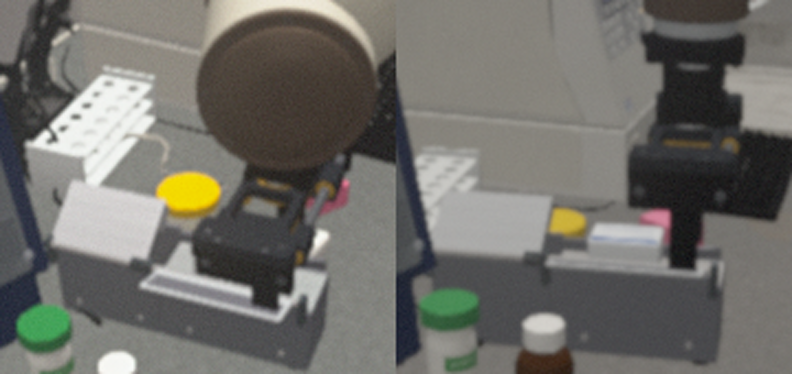

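The lever is going down under the left fingertip and the lid is partly open, at crop (110,220). The carton hasn't moved. I'll press further.

Emit:
move_arm([
  [0,0,4,0,109],
  [0,0,8,0,109],
  [0,0,12,0,109],
  [0,0,12,0,109],
  [0,0,12,0,109],
])

```text
t: 4.72
position: [0.4536, 0.0301, 0.1046]
eef_rot: [[-0.992, -0.125, 0.002], [-0.125, 0.992, 0.002], [-0.002, 0.002, -1.0]]
force: [-2.2, 2.7, 7.9]
width: 0.0501
```

```bash
python3 - <<'E'
from h import *
s=rep();f=snap('scene','4');g=snap('side','4');w=snap('wrist','4')
a=f['img'][100:270,180:360,::-1];b=g['img'][100:270,180:360,::-1]
cv2.imwrite('pics/c4.png',cv2.resize(np.hstack([a,b]),None,fx=2.2,fy=2.2,interpolation=cv2.INTER_CUBIC))
# predicted lid free edge in images for angles
for th in (.7,.8,.9,1.0,1.1,1.2):
    for x in (.006,.10):
        p=M+H@np.array([x,.039-.067*np.cos(th),.019+.067*np.sin(th)])
        u=np.array(proj(g,p)); print(th,x,((u-[180,100])*2.2+[396,0]).round(),end=' ')
        u=np.array(proj(f,p)); print(((u-[180,100])*2.2).round())
E
```

```text
t 4.72 TCP hopper [-114.1   31.9   29.6] tip [-114.1   31.9   18.6] yaw 7.19 zaxis [ 0.0022  0.0022 -1.    ] w 0.0501 F [-2.2  2.7  7.9]
0.7 0.006 [549. 190.] [163. 196.]
0.7 0.1 [444. 183.] [ 70. 177.]
0.8 0.006 [548. 186.] [161. 195.]
0.8 0.1 [442. 180.] [ 67. 175.]
0.9 0.006 [547. 183.] [158. 194.]
0.9 0.1 [440. 177.] [ 64. 174.]
1.0 0.006 [546. 181.] [155. 194.]
1.0 0.1 [437. 174.] [ 60. 174.]
1.1 0.006 [544. 180.] [152. 194.]
1.1 0.1 [435. 173.] [ 57. 174.]
1.2 0.006 [542. 179.] [149. 196.]
1.2 0.1 [433. 172.] [ 53. 175.]
```

View pics/c4.png

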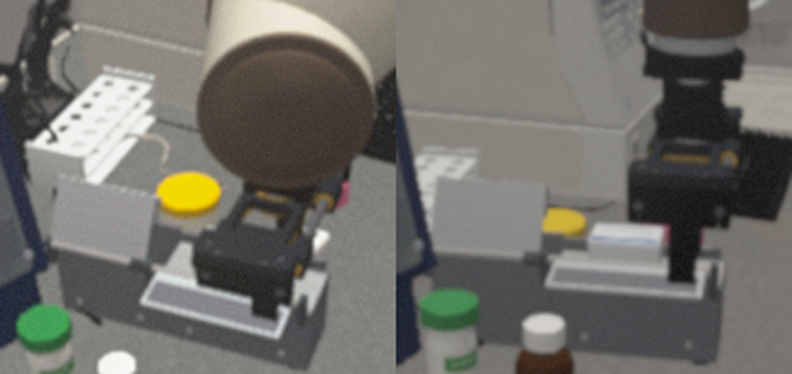

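View pics/wrist_4.png

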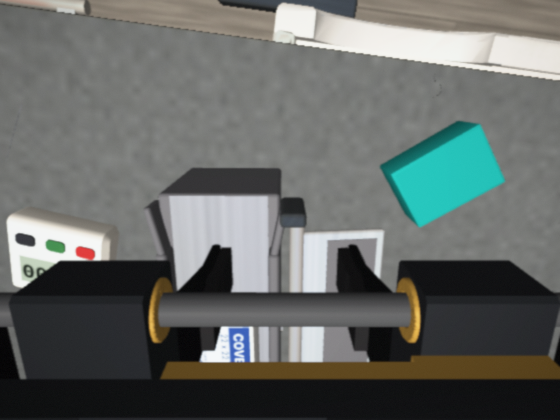

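Lid is open to about 1.0 rad: its free edge sits at (547,182) in the side crop, which matches the prediction. The right fingertip is behind the carton, so I'll push now.

Emit:
move_arm([
  [-6,0,0,0,109],
  [-12,0,0,0,109],
  [-17,0,0,0,109],
  [-22,0,0,0,109],
  [-28,0,0,0,109],
  [-34,0,0,0,109],
  [-40,0,0,0,109],
  [-46,0,0,0,109],
  [-46,0,0,0,109],
])

```text
t: 6.0
position: [0.4982, 0.0354, 0.1048]
eef_rot: [[-0.992, -0.125, -0.0], [-0.125, 0.992, 0.001], [0.0, 0.002, -1.0]]
force: [-2.1, -0.3, 7.3]
width: 0.0499
```

```bash
python3 - <<'E'
from h import *
s=rep();f=snap('scene','5');g=snap('side','5')
a=f['img'][100:270,180:360,::-1];b=g['img'][100:270,180:360,::-1]
cv2.imwrite('pics/c5.png',cv2.resize(np.hstack([a,b]),None,fx=2.2,fy=2.2,interpolation=cv2.INTER_CUBIC))
E
```

```text
t 6.0 TCP hopper [-69.2  31.5  29.8] tip [-69.2  31.5  18.8] yaw 7.18 zaxis [-4.0e-04  1.5e-03 -1.0e+00] w 0.0499 F [-2.1 -0.3  7.3]
```

View pics/c5.png

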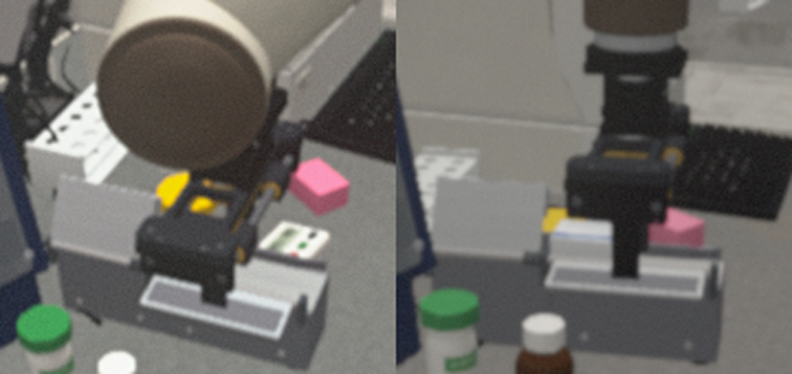

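The carton moves along with the right finger, with its front at the mouth at crop (585,240), and the lid is still open. I'll continue over the edge.

Emit:
move_arm([
  [-5,0,0,0,109],
  [-10,0,0,0,109],
  [-15,0,0,0,109],
  [-20,0,0,0,109],
  [-25,0,0,0,109],
  [-30,0,0,0,109],
  [-35,0,0,0,109],
  [-40,0,0,0,109],
  [-45,0,0,0,109],
  [-50,0,0,0,109],
  [-50,0,0,0,109],
])

```text
t: 7.48
position: [0.5469, 0.0413, 0.1052]
eef_rot: [[-0.992, -0.125, -0.002], [-0.125, 0.992, 0.001], [0.002, 0.001, -1.0]]
force: [-2.4, -0.3, 7.3]
width: 0.0504
```

```bash
python3 - <<'E'
from h import *
s=rep();f=snap('scene','6');g=snap('side','6')
a=f['img'][100:270,180:360,::-1];b=g['img'][100:270,180:360,::-1]
cv2.imwrite('pics/c6.png',cv2.resize(np.hstack([a,b]),None,fx=2.2,fy=2.2,interpolation=cv2.INTER_CUBIC))
E
```

```text
t 7.47 TCP hopper [-20.1  31.1  30.2] tip [-20.1  31.1  19.2] yaw 7.19 zaxis [-2.2e-03  9.0e-04 -1.0e+00] w 0.0504 F [-2.4 -0.3  7.3]
```

View pics/c6.png

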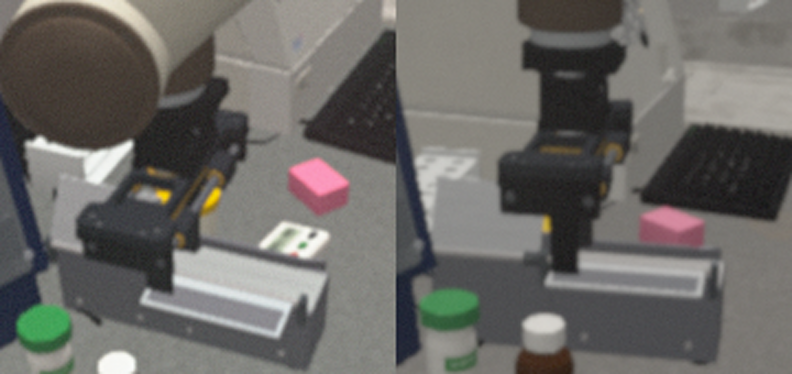

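Emit:
move_arm([
  [-4,0,0,0,109],
  [-8,0,0,0,109],
  [-8,0,0,0,109],
])

```text
t: 7.95
position: [0.5538, 0.0419, 0.1056]
eef_rot: [[-0.992, -0.125, -0.004], [-0.125, 0.992, 0.0], [0.004, 0.001, -1.0]]
force: [-2.9, 0.1, 8.3]
width: 0.0497
```

Emit:
move_arm([
  [6,0,0,0,109],
  [16,0,0,0,109],
  [26,0,0,0,109],
  [36,0,0,0,109],
  [40,0,0,0,109],
  [40,0,0,0,109],
])

```text
t: 8.7
position: [0.5158, 0.0375, 0.1072]
eef_rot: [[-0.992, -0.126, 0.001], [-0.126, 0.992, 0.002], [-0.001, 0.002, -1.0]]
force: [1.7, 0.6, 7.2]
width: 0.0501
```

```bash
python3 - <<'E'
from h import *
s=rep();f=snap('scene','7');g=snap('side','7')
a=f['img'][100:270,180:360,::-1];b=g['img'][100:270,180:360,::-1]
cv2.imwrite('pics/c7.png',cv2.resize(np.hstack([a,b]),None,fx=2.2,fy=2.2,interpolation=cv2.INTER_CUBIC))
E
```

```text
t 8.7 TCP hopper [-51.4  31.3  32.2] tip [-51.4  31.3  21.2] yaw 7.21 zaxis [ 5.0e-04  1.7e-03 -1.0e+00] w 0.0501 F [1.7 0.6 7.2]
```

View pics/c7.png

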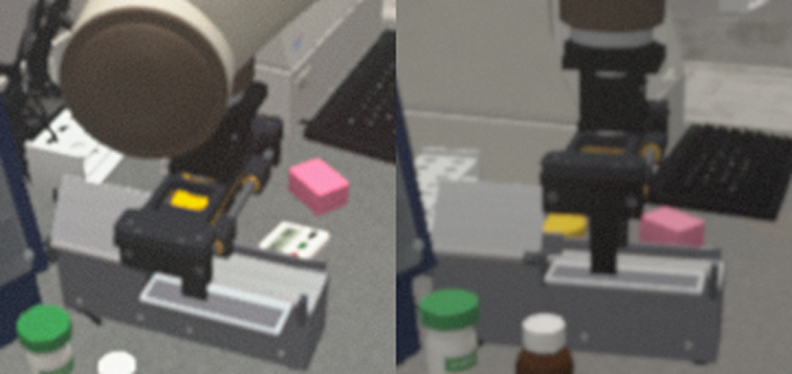

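The deck is empty and no carton stands above the mouth. The along-deck force of about ±2 N is just friction on the lever. I'll release slowly upward.

Emit:
move_arm([
  [0,0,-5,0,109],
  [0,0,-12,0,109],
  [0,0,-20,0,109],
  [0,0,-28,0,109],
  [0,0,-38,0,109],
  [0,0,-60,0,109],
  [0,0,-100,0,109],
  [0,0,-150,0,109],
  [0,0,-200,0,109],
  [0,0,-210,0,109],
  [0,0,-210,0,109],
])

```text
t: 10.18
position: [0.5155, 0.0375, 0.3172]
eef_rot: [[-0.992, -0.126, 0.0], [-0.126, 0.992, 0.003], [-0.001, 0.003, -1.0]]
force: [-0.4, -0.2, -0.6]
width: 0.0499
```

```bash
python3 - <<'E'
from h import *
s=rep();f=snap('scene','8');g=snap('side','8');w=snap('wrist','8')
a=f['img'][100:270,180:360,::-1];b=g['img'][100:270,180:360,::-1]
cv2.imwrite('pics/c8.png',cv2.resize(np.hstack([a,b]),None,fx=2.2,fy=2.2,interpolation=cv2.INTER_CUBIC))
E
```

```text
t 10.18 TCP hopper [-51.7  31.4 242.2] tip [-51.7  31.4 231.2] yaw 7.22 zaxis [ 4.0e-04  2.8e-03 -1.0e+00] w 0.0499 F [-0.4 -0.2 -0.6]
```

View pics/c8.png

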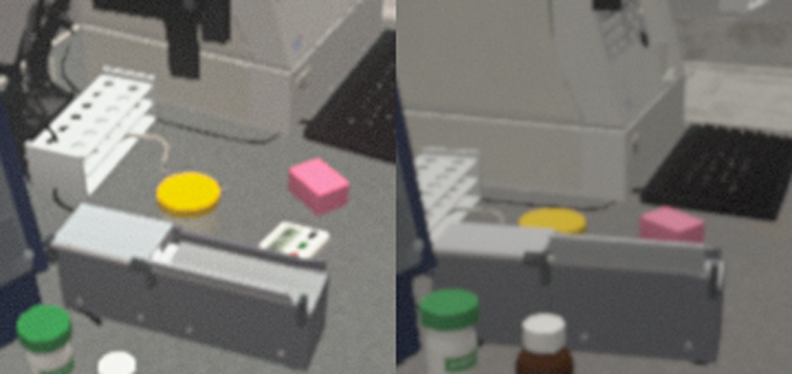

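View pics/wrist_8.png

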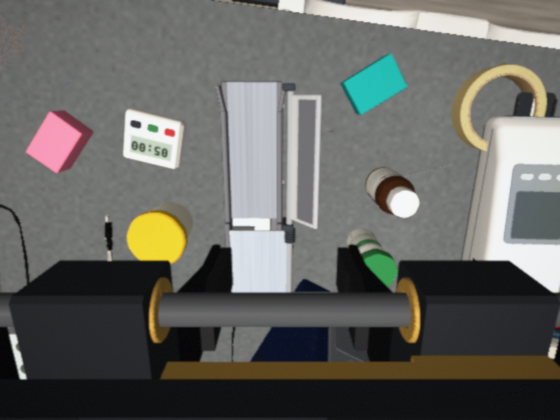

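```bash
python3 - <<'E'
from h import *
a=cv2.imread('pics/wrist_8.png')[200:260,210:310]; cv2.imwrite('pics/z8.png',cv2.resize(a,None,fx=7,fy=7,interpolation=cv2.INTER_CUBIC))
f=cv2.imread('pics/scene_8.png')[170:250,190:320];f0=cv2.imread('pics/scene0.png')[170:250,190:320]
cv2.imwrite('pics/z8b.png',cv2.resize(np.vstack([f,f0]),None,fx=3.7,fy=3.7,interpolation=cv2.INTER_CUBIC))
E
```

```text
(no output)
```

View pics/z8.png

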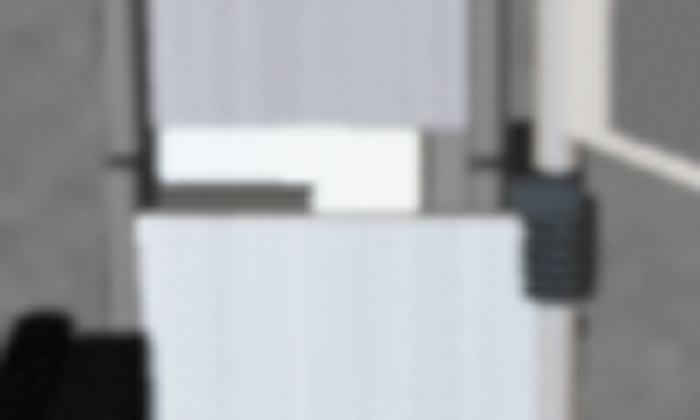

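View pics/z8b.png

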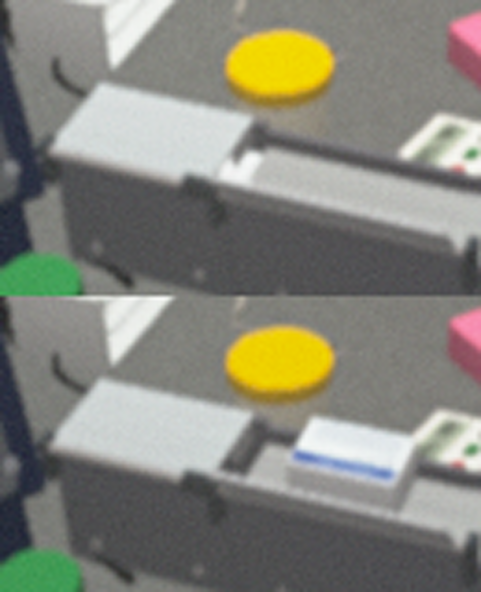

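```bash
python3 - <<'E'
from h import *
f=snap('scene','9');g=snap('side','9');w=snap('wrist','9')
for n in('scene','side'):
    a=cv2.GaussianBlur(cv2.imread(f'pics/{n}0.png'),(5,5),0);b=cv2.GaussianBlur(cv2.imread(f'pics/{n}_9.png'),(5,5),0)
    d=cv2.absdiff(a,b).max(2)>25
    c,l,st,_=cv2.connectedComponentsWithStats(d.astype(np.uint8)); print(n,[list(x) for x in st[1:] if x[4]>8])
a=cv2.imread('pics/wrist_8.png');b=cv2.imread('pics/wrist_9.png');print('wrist motion',(cv2.absdiff(cv2.GaussianBlur(a,(5,5),0),cv2.GaussianBlur(b,(5,5),0)).max(2)>20)[200:240,215:290].sum())
s=rep(); T=wristT(w,s)
# rear end-face corners: wrist pixel -> implied width at heights
for z in (.075,.065,.055,.045,.035):
    r=plane(w,210+160/7,200+150/7,z,T); l=plane(w,210+420/7,200+150/7,z,T); e=plane(w,210+300/7,200+129/7,z,T)
    print(z,'width',np.linalg.norm(r-l).round(4),'hopper',(H.T@(r-M)).round(4),(H.T@(l-M)).round(4),'edge x',(H.T@(e-M))[0].round(4))
E
```

```text
scene [[np.int32(218), np.int32(0), np.int32(96), np.int32(138), np.int32(7471)], [np.int32(496), np.int32(0), np.int32(40), np.int32(114), np.int32(2244)], [np.int32(515), np.int32(116), np.int32(45), np.int32(25), np.int32(907)], [np.int32(474), np.int32(134), np.int32(86), np.int32(204), np.int32(6614)], [np.int32(532), np.int32(188), np.int32(9), np.int32(8), np.int32(58)], [np.int32(268), np.int32(202), np.int32(34), np.int32(27), np.int32(618)], [np.int32(248), np.int32(210), np.int32(14), np.int32(11), np.int32(105)], [np.int32(542), np.int32(227), np.int32(18), np.int32(25), np.int32(141)]]
side [[np.int32(243), np.int32(0), np.int32(67), np.int32(106), np.int32(4021)], [np.int32(435), np.int32(0), np.int32(56), np.int32(106), np.int32(3398)], [np.int32(494), np.int32(0), np.int32(66), np.int32(181), np.int32(1251)], [np.int32(523), np.int32(180), np.int32(37), np.int32(46), np.int32(774)], [np.int32(489), np.int32(184), np.int32(58), np.int32(79), np.int32(3486)], [np.int32(268), np.int32(201), np.int32(35), np.int32(9), np.int32(260)], [np.int32(543), np.int32(240), np.int32(17), np.int32(18), np.int32(135)]]
wrist motion 42
t 10.47 TCP hopper [-51.9  30.9 240.8] tip [-51.9  30.9 229.8] yaw 7.21 zaxis [-2.5e-03  7.0e-04 -1.0e+00] w 0.0498 F [-0.1 -0.5 -1.1]
0.075 width 0.0413 hopper [ 0.0045 -0.0247  0.    ] [0.0046 0.0167 0.    ] edge x 0.0011
0.065 width 0.0424 hopper [ 0.008  -0.0261 -0.01  ] [ 0.008   0.0163 -0.01  ] edge x 0.0044
0.055 width 0.0434 hopper [ 0.0114 -0.0275 -0.02  ] [ 0.0115  0.0159 -0.02  ] edge x 0.0077
0.045 width 0.0445 hopper [ 0.0148 -0.029  -0.03  ] [ 0.0149  0.0155 -0.03  ] edge x 0.0111
0.035 width 0.0455 hopper [ 0.0182 -0.0304 -0.04  ] [ 0.0183  0.0151 -0.04  ] edge x 0.0144
```

```bash
python3 -c "
from h import *
rep(); print(manip.finish_job())"
```

```text
t 10.47 TCP hopper [-51.9  30.9 240.8] tip [-51.9  30.9 229.8] yaw 7.21 zaxis [-2.5e-03  7.0e-04 -1.0e+00] w 0.0498 F [-0.1 -0.5 -1.1]
the job is handed in; nothing more can be done
None
```

The carton is in the hopper's pit, the lid is closed over it, and the job was handed in at about 10.5 s. The hand-in reports no verdict, so this rests on my own checks.

**What I did:** The left fingertip pressed the lever down, about 7–8 N, which opened the lid to about 1.0 rad. The right fingertip pushed the carton along the deck until it dropped over the inner edge. I then backed off along the lever and rose slowly so the lid closed.

**Last checks:**
- **Lid and bystanders:** Comparing pictures from before and after, apart from the arm the only changes were where the carton had stood and the gap at the mouth. The lid looks shut, and the bottle, vial, cup and timer have not moved.
- **Carton:** Its white end shows through the gap in front of the lid. The visible width puts that end about 6 mm below the deck. That fits a carton standing on its front end, centred about 35 mm below the deck and at least 15 mm past the edge. I worked that position out from what shows in the gap; the whole carton was not in view.
- **Robot:** It stands clear, about 200 mm above the hopper, with only about 1 N on the force reading, which I take as noise.

No check failed or disagreed. The small change between the last two wrist pictures (42 pixels at the gap) I put down to the arm's 1–2 mm drift.

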